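# Draw the half cylinder out of a key switch on its key

### The arm

A 6-joint arm with a two-finger parallel gripper is mounted at the origin on a cart in front of the work surface, level with it; the furniture and walls round the work are solid. World frame = base frame: x ahead of the robot, y to its left, z up, the work surface at z = 0. Lengths are in m, angles in degrees, forces in N, time in s.
With the tool pointing down it reaches from about 0.3 to 0.75 m from the base axis. Payload 8.5 kg.
Tool frame: the origin (TCP) lies between the finger pads, 19 mm behind the fingertips; this is the grasp point; z points along the fingers, y is the line along which they close (so a half turn about z gives the same grasp; the last joint's range is limited). The gripper opens to 85 mm and grips with 20 to 120 N. Pads are 22 mm wide; open, the fingers measure 114 mm over their backs; the gripper's body (76 mm by 85 mm) begins 54 mm behind the grasp point. The pads swing forward as they close: fully open they stand 13 mm farther back than shut.
Start: joints at [60.659, 21.807, 74.336, -0, 83.858, -12.336], TCP at [0.161, 0.526, 0.25] pointing down, gripper open.
Joint ranges: [-178.18, 178.18], [-50.72, 133.34], [12.68, 142.11], [-81.47, 261.47], [9.98, 163.14], [-165.26, 165.26]. Speed limits (degrees/s): [136.94, 136.94, 180, 180, 180, 180].

### API

Orientations are given as a 3x3 rotation matrix whose columns are the frame's x, y, z axes.
In Python, from rig import env, optics gives the robot as it stands.
- The arm moves only by the shell command python3 -m jog 'ROWS' [OPENING] [FORCE]. ROWS is JSON, a list of rows, each an object with "linear": the shift along the tool's x, y, z in units of 40 mm (1.0 is 40 mm), a list of three; "roll": the turn about the tool's z in units of 5 degrees (1.0 is 5 degrees). A call has 1 to 12 rows; each row shifts and turns the commanded pose from where the row before left it, along the tool's axes as they then stand; what a row does not reach is not made up. A row lasts 1/12 s, in which the tool goes at most 41.7 mm and 7.16 degrees, less where a joint would pass 70% of its speed; a pose out of reach is approached as far as the arm can. A call is refused whole if a number of a shift passes 1 or a number of a turn 1, either way. A call with a gripper value outside its range is refused whole. OPENING is the opening, from -1 (shut) to 1 (fully open), set as the call begins (- or left out, the last holds). The fingers move at their own pace and stop on an object; FORCE is the grip in N (left out, the last holds). Time passes only in rows, so rows that do not move let the fingers close. It gives the time, the measured TCP pose, the force, the opening and the grip force at its end, in the units of the state.
- env.observe(): the state, without advancing time (a new reading comes with each control period).
- optics.get_image(name): name is "side" or "top"; returns the picture (480x640x3 uint8, red, green, blue); there is no depth.
- optics.calibration(name): a dict with "fov_y" (degrees; the focal length in pixels is half the picture's height over the tangent of half this angle, whatever the lens; pixels are square), "cx", "cy" (the principal point, pixels), "D" ([k1, k2, p1, p2, k3] as OpenCV has them; the pictures are not rectified), "T" (4x4, takes a point from camera to world coordinates). Camera axes: x right, y down, z forward; pixel columns grow to the right and rows downward; lengths in m; the calibration is good to about 2 mm. A picture is of the moment at which its call begins. calibration takes no time and is no camera call.
- env.close_job(): hands the job in; it is judged then, once.
The state is a dict: "time_s": time; "q": joint angles; "qvel": joint speeds; "joint_efforts": joint torques, N m; "position": TCP position; "tool_rot": TCP orientation; "ft_force": force on the tool from outside, world axes, zero at the start; "wrist_torque": the same for the moment, N m; "grip_width": finger opening in m; "gripper_force": force on a finger pad.
Only numpy, scipy, OpenCV 4.12 (cv2) and the standard library are available. Lean on these libraries where they do the work, as an engineer would, in place of code of your own. Each camera call takes 0.05 s, during which the arm holds its last target. There are 200 camera calls.

### The job

Take the lock cylinder out of the key switch for inspection: its fixing screw is already out, so put the red-headed key fully home in the cylinder and turn it a quarter turn clockwise (seen from above) to its stop, which swings the cam in line with the body and traps the key. Then draw the cylinder straight up out of the box on the key, tip it at least halfway over onto its side (45 degrees or more from upright) so that the cam end can be looked at, and finish still holding it by the key, still and at least 15 cm above the worktop. Leave the black and blue keys in the stand and do not disturb the oil bottle, the loupe or the screwdriver.

Things in the scene. Friction and masses are not known exactly. Their poses are not given: they have to be found in the camera images.
- red_key: the key to use, 30 g: red moulded head up, steel blade down in one of the stand's three slots. Origin: on the blade's axis at the underside of the head's shoulder, level with the stand's top while parked and with the cylinder's face when fully home. z runs up through the head, y across the blade's width, x through its thickness; a half turn about z makes no difference
- red_key_grip (a point): grip point, 24 mm above the key's origin. The head is 27 wide (y) x 8 thick (x) from 6 to 34 mm above the origin, with a shoulder 16 wide x 7.2 thick below it: grip it across the 8 mm (fingers close along x). With the TCP 24 to 26 mm above the origin the fingertips clear the face
- red_key_tip (a point): tip of the blade, 28 mm below the key's origin. The blade is 9 wide (y) x 3 thick (x) with a rounded tip; its uppermost 5 mm, under the shoulder, are a round neck 3.8 mm thick
- key_switch: fixed: plywood board 150 x 110 x 12 mm (x, y, z) with a grey key switch box 80 x 80 mm on its middle; the top of its dark face plate (green and red lamps) is at z = 52.5 mm. Origin at the centre of the board's underside. The fixing screw, thumb-length, is already out and lies on the board
- box_opening (a point): centre of the lock axis in the box's face plate (at x = 0, y = +8, z = 52.5 mm of the key switch); the lock axis is vertical. The opening fits the cylinder's profile with about 0.8 mm of play all round and guides it for 26 mm, so it must be pulled straight up; the cylinder is clear of it after about 40 mm
- cylinder: loose profile half cylinder, about 120 g, nickel, 40.5 mm long: round barrel 17 mm wide, with a 10 mm wide tail reaching 24.5 mm from the axis towards its own -y. It stands upright in the box, face 3 mm proud of the face plate, with the yaw of the key switch. Origin: on the lock axis at the lower (cam) end; z runs along the lock axis to the face
- keyway (a point): centre of the cylinder's upper face, on the lock axis, 40.5 mm above its origin; axes as the cylinder. The key slot, 10.4 x 4.4 mm and flared by 1.6 mm on every side, runs along the cylinder's y with the lock at rest. The key goes 28 mm straight down with its y along the cylinder's y, either way round, until its shoulder meets the face
- lock_plug (a joint): turning of the lock: 0 at rest (key goes in and out; the cam stands out sideways and locks the cylinder in the box), growing clockwise from above to a stop at 1.571, where the cam lies in line with the tail; the cylinder is free from about 1.4. It stays put (0.03 N m). The blade has 8 degrees of play: turn the key about 98. From 15 degrees on the key is trapped, with 1.5 mm of axial play
- black_key: the same shape of key with a black head; to be left in the stand
- blue_key: the same shape of key with a blue head; to be left in the stand
- key_stand: fixed wooden block 44 x 138 x 34 mm (x, y, z), origin at the centre of its underside; three slots 44 mm apart along its y, each 10.6 (y) x 4.6 (x) x 30 mm deep, in which the keys stand upright, heads in one row. Around the work: a tall locker on the left (x over 0.5 m, y over 0.33 m) and the key machine on the right (y under -0.32 m, 0.3 m high)
- oil_bottle: bystander: white oil bottle with a red nozzle, 42 x 42 x 114 mm, origin at the centre of its underside
- loupe: bystander: black eye loupe 35 x 35 x 28 mm, origin at the centre of its underside
- yellow_screwdriver: bystander: screwdriver with a yellow handle, 146 mm long, lying on the worktop

How it is judged:
By the outcome, as a careful person would: the job done as asked, in the order asked, and still so for the second after the job is handed in, while the arm keeps its last pose, push and grip.
It also fails if it takes over 61 s, if anything falls off the work surface, if the arm or the gripper's body presses on something with over 40 N, if the wrist force passes 120 N, or if a joint passes its speed limit or range.

## Working session

There is one attempt and no reset: what is moved stays moved. The work goes in short steps, Python scripts to look and compute and a shell command to move; the robot and the scene stay as the last step left them, time stands still between calls to the robot, and variables do not carry over. Pictures are saved under pics/ and viewed, at most 10 in all, crops included, and the job is handed in when it is done.

```bash
ls; mkdir -p pics
python3 - <<'E'
from rig import env, optics
import cv2,numpy as np
for n in("side","top"):
    im=optics.get_image(n); cv2.imwrite(f"pics/{n}0.png",im[:,:,::-1]); c=optics.calibration(n)
    print(n,c["fov_y"],c["cx"],c["cy"],c["D"],np.round(c["T"],4).tolist())
s=env.observe(); print({k:np.round(v,3).tolist() for k,v in s.items()})
E
```

```text
pics
side 57.93853556537595 323.6448409107218 245.3433499843656 [-0.0332334  0.         0.         0.         0.       ] [[0.2948, -0.5791, 0.7601, -0.0872], [-0.9554, -0.1918, 0.2244, -0.1991], [0.0159, -0.7924, -0.6098, 0.5897], [0.0, 0.0, 0.0, 1.0]]
top 45.123553323932754 317.16310352012954 236.53283660894772 [0.0547938 0.        0.        0.        0.       ] [[0.0265, -0.9893, 0.1433, 0.4202], [-0.9996, -0.027, -0.0009, -0.0106], [0.0048, -0.1432, -0.9897, 0.9455], [0.0, 0.0, 0.0, 1.0]]
{'time_s': 0.1, 'q': [60.66, 21.838, 74.38, -0.001, 83.858, -12.337], 'qvel': [-0.02, -0.088, -0.119, -0.013, -0.032, 0.032], 'joint_efforts': [0.004, -44.923, -23.166, -0.0, 0.004, 0.0], 'position': [0.161, 0.526, 0.249], 'tool_rot': [[-0.956, 0.292, -0.001], [0.292, 0.956, -0.001], [0.0, -0.001, -1.0]], 'ft_force': [-0.162, 0.324, -0.764], 'wrist_torque': [-0.005, 0.014, -0.026], 'gripper_force': 0.0, 'grip_width': 0.085}
```

View pics/side0.png

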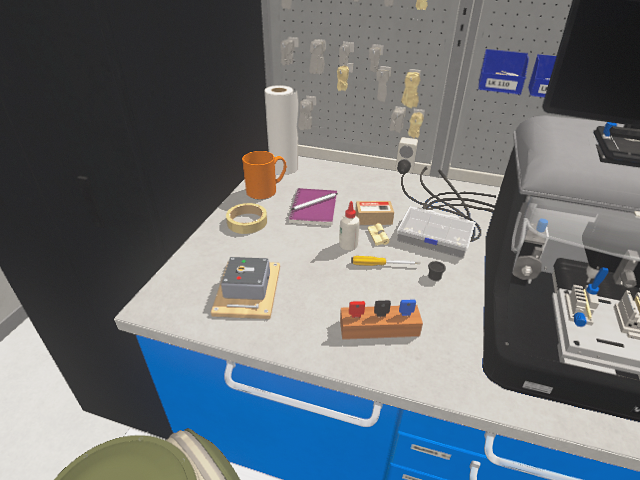

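View pics/top0.png

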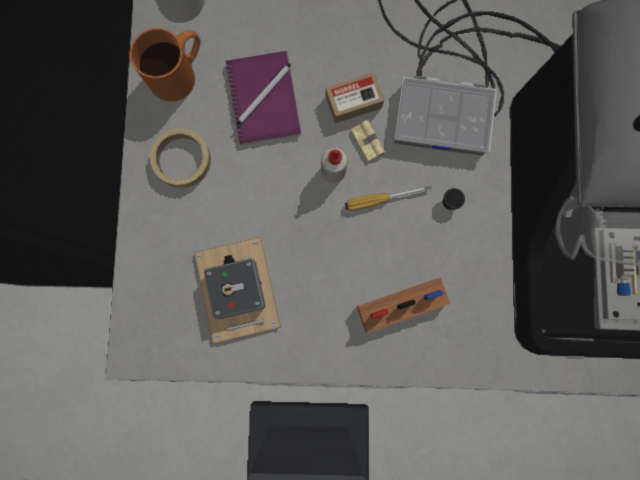

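The side view shows the box at about (246,275) and the red key at (357,308). The top view shows the lock face near (228,289), its tail pointing right, and the red key at (379,313). Next I'll enlarge crops of both.

Run:
```python
import cv2,numpy as np
t=cv2.imread("pics/top0.png"); s=cv2.imread("pics/side0.png")
def c(im,x,y,w,h,k): return cv2.resize(im[y:y+h,x:x+w],None,fx=k,fy=k,interpolation=cv2.INTER_CUBIC)
a=np.hstack([c(t,190,235,95,70,4),c(t,355,275,100,70,4)])
b=np.hstack([c(s,210,250,95,70,4),c(s,335,290,100,70,4)])
cv2.imwrite("pics/crop0.png",np.vstack([a,b]))
```

```text
(no output)
```

View pics/crop0.png

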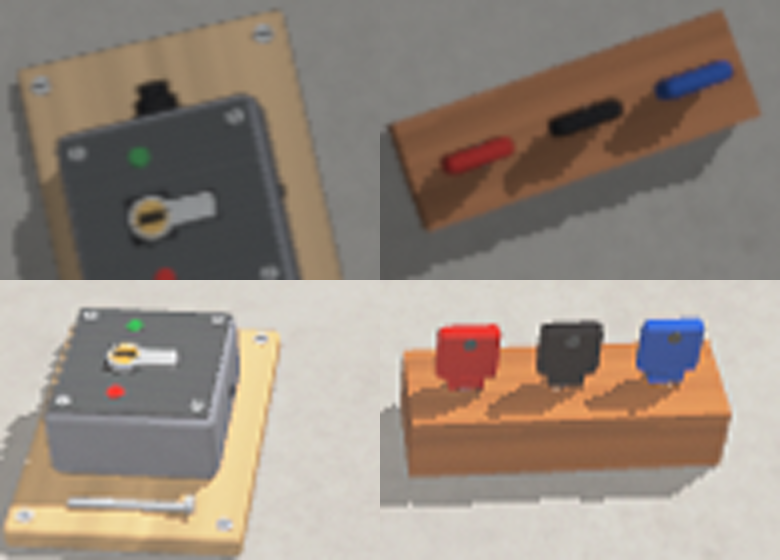

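The crops show the brass keyway face at about (227,289) in the top view with its tail pointing right, and all three key heads parked in one row. I'll use colour masks to get centroids, triangulate them and take the yaws.

```bash
cat > h.py <<'E'
import cv2,numpy as np
from rig import env, optics
def cam(n):
    c=optics.calibration(n); f=240/np.tan(np.radians(c["fov_y"]/2))
    return np.array([[f,0,c["cx"]],[0,f,c["cy"]],[0,0,1]]),np.array(c["D"],float),np.array(c["T"])
def ray(n,p):
    K,D,T=cam(n); u=cv2.undistortPoints(np.array(p,float).reshape(-1,1,2),K,D).reshape(-1,2)
    d=np.c_[u,np.ones(len(u))]@T[:3,:3].T; return T[:3,3],d
def plane(n,p,z):
    o,d=ray(n,p); return o+d*((z-o[2])/d[:,2])[:,None]
def tri(a,b):   # a top px, b side px -> midpoint, gap
    o1,d1=ray("top",a);o2,d2=ray("side",b);d1,d2=d1[0],d2[0]
    s=np.linalg.lstsq(np.c_[d1,-d2],o2-o1,rcond=None)[0]
    p,q=o1+s[0]*d1,o2+s[1]*d2; return (p+q)/2,np.linalg.norm(p-q)
def proj(n,P):
    K,D,T=cam(n); R=T[:3,:3].T
    return cv2.projectPoints(np.array(P,float).reshape(-1,1,3),cv2.Rodrigues(R)[0],-R@T[:3,3],K,D)[0].reshape(-1,2)
RNG={"red":[(0,130,60),(6,255,255)],"red2":[(172,130,60),(180,255,255)],"blue":[(105,120,60),(125,255,255)],
 "green":[(45,100,60),(80,255,255)],"brass":[(15,70,100),(28,255,255)],"black":[(0,0,0),(180,255,60)]}
def mask(im,col,box):
    hsv=cv2.cvtColor(im,cv2.COLOR_RGB2HSV); m=cv2.inRange(hsv,*RNG[col])
    if col=="red": m|=cv2.inRange(hsv,*RNG["red2"])
    k=np.zeros_like(m); x,y,w,h=box; k[y:y+h,x:x+w]=m[y:y+h,x:x+w]
    n,l,st,ce=cv2.connectedComponentsWithStats(k)
    if n<2: return k,None,0
    i=1+np.argmax(st[1:,4]); return (l==i).astype(np.uint8),ce[i],st[i,4]
E
python3 - <<'E'
from h import *
t=cv2.imread("pics/top0.png")[:,:,::-1].copy(); s=cv2.imread("pics/side0.png")[:,:,::-1].copy()
def topedge(m):
    ys,xs=np.nonzero(m); y=np.array([ys[xs==x].min() for x in np.unique(xs)]); return [xs.mean(),np.median(y)]
P={}
for col,tb,sb in[("red",(360,295,40,30),(340,290,30,40)),("black",(393,295,26,18),(370,290,25,28)),("blue",(420,285,30,20),(393,290,30,40))]:
    m,c,a=mask(t,col,tb); m2,c2,a2=mask(s,col,sb); e=topedge(m2)
    P[col]=plane("top",c,.068)[0]; r=cv2.minAreaRect(cv2.findNonZero(m)); print(col,c,a,c2,a2,e,"tri",tri(c,e),"plane",P[col],r)
v=P["red"]-P["blue"];print("spacing",np.linalg.norm(v),"yaw(y axis)",np.degrees(np.arctan2(-v[0],v[1])))
for col,tb,sb in[("green",(220,268,15,12),(238,325-0-0-0-0-0-0-0-0-0-0-0-0-0-0-0-75-0,15,18)),("red",(224,297,15,15),(230,340,20,16)),("brass",(218,280,18,18),(230,330,20,16))]:
    sb={"green":(236,254,15,15),"red":(232,271,14,14),"brass":(233,262,18,14)}[col]
    m,c,a=mask(t,col,tb); m2,c2,a2=mask(s,col,sb); print(col,c,a,c2,a2,tri(c,c2),plane("top",c,.0555 if col=="brass" else .053))
A=plane("top",[(209,273.25),(248.75,264),(257.5,303)],.053);B=plane("top",[(200,256.5),(255.5,243.75)],.012)
for p,q in((A[1],A[0]),(A[1],A[2]),(B[1],B[0])):
    w=q-p; print("edge",np.linalg.norm(w),np.degrees(np.arctan2(w[1],w[0])))
E
```

```text
red [379.12871287 313.47524752] 101 [356.44711538 308.64903846] 208 [np.float64(356.44711538461536), np.float64(302.0)] tri (array([ 0.43262187, -0.10679719,  0.06621329]), np.float64(0.002237990303054382)) plane [ 0.43291299 -0.10767973  0.068     ] ((379.16436767578125, 313.4383544921875), (5.61797571182251, 18.258419036865234), 69.44395446777344)
black [405.64044944 304.28089888] 89 [389. 306.] 3 [np.float64(389.0), np.float64(305.0)] tri (array([ 0.44929987, -0.15423179,  0.05727993]), np.float64(0.01036144290647145)) plane [ 0.44776471 -0.14745275  0.068     ] ((405.6500244140625, 304.4499816894531), (5.059643268585205, 18.024980545043945), 71.56504821777344)
blue [433.48       294.57333333] 75 [406.79057592 306.59685864] 191 [np.float64(406.79057591623035), np.float64(300.0)] tri (array([ 0.46325587, -0.18813575,  0.06702546]), np.float64(0.0028283233366058155)) plane [ 0.46352796 -0.18934619  0.068     ] ((433.3561706542969, 294.6164245605469), (4.213481426239014, 18.024335861206055), 69.44395446777344)
spacing 0.08721631333152803 yaw(y axis) 20.549919358139
green [224.36842105 273.78947368] 19 [243.33333333 261.11111111] 9 (array([0.48726023, 0.13122697, 0.05133152]), np.float64(0.0017198440995509834)) [[0.48748532 0.13017274 0.053     ]]
red [230.9  304.05] 20 [238.45454545 277.36363636] 11 (array([0.44104989, 0.11890947, 0.05188683]), np.float64(0.0019787148671335138)) [[0.44143759 0.11784287 0.053     ]]
brass [227.07894737 288.81578947] 38 [240.81818182 268.22727273] 22 (array([0.46419361, 0.12540304, 0.05353865]), np.float64(0.001387751291072493)) [[0.46438275 0.12446815 0.0555    ]]
edge 0.06255100426751764 104.72804452194981
edge 0.06168465729122567 -164.91792418246644
edge 0.0917485423484757 104.66346772552251
```

Heights agree to about 2 mm (head tops 66–67 vs 68, face 53.5 vs 55.5) and the key spacing is 87 vs 88 mm. The red key is at (0.433,-0.107) with yaw 20.5°, and the keyway at (0.464,0.125) with yaw 15°. Moving over the key.

```bash
python3 -m jog '[{"linear":[-0.25,-0.3,0]},{"linear":[-0.47,-0.56,0]},{"linear":[-0.47,-0.56,0]},{"linear":[-0.47,-0.56,0]},{"linear":[-0.47,-0.56,0]},{"linear":[-0.47,-0.56,0]},{"linear":[-0.47,-0.56,0]},{"linear":[-0.47,-0.56,0]},{"linear":[-0.47,-0.56,0]},{"linear":[-0.47,-0.56,0]},{"linear":[-0.47,-0.56,0]},{"linear":[-0.47,-0.56,0]}]' 1 60
python3 -m jog '[{"linear":[-0.47,-0.56,0]},{"linear":[-0.47,-0.56,0]},{"linear":[-0.47,-0.56,0]},{"linear":[-0.47,-0.56,0]},{"linear":[-0.47,-0.56,0]},{"linear":[-0.47,-0.56,0]},{"linear":[-0.47,-0.56,0]},{"linear":[-0.47,-0.56,0]},{"linear":[-0.47,-0.56,0]},{"linear":[-0.47,-0.55,0]},{"linear":[-0.47,-0.55,0]},{"linear":[-0.3,-0.4,0]}]'
python3 -m jog '[{"linear":[0,0,0.2],"roll":1},{"linear":[0,0,0.3],"roll":1},{"linear":[0,0,0.3],"roll":1},{"linear":[0,0,0.3],"roll":1},{"linear":[0,0,0.3],"roll":1},{"linear":[0,0,0.3],"roll":1},{"linear":[0,0,0.3],"roll":1},{"linear":[0,0,0.3],"roll":1},{"linear":[0,0,0.2],"roll":1},{"linear":[0,0,0.1],"roll":1},{"linear":[0,0,0],"roll":0.5},{"linear":[0,0,0]}]'
```

```text
invalid input
invalid input
invalid input
```

```bash
python3 -m jog '[{"linear":[-0.25,-0.3,0],"roll":0},{"linear":[-0.47,-0.56,0],"roll":0},{"linear":[-0.47,-0.56,0],"roll":0},{"linear":[-0.47,-0.56,0],"roll":0},{"linear":[-0.47,-0.56,0],"roll":0},{"linear":[-0.47,-0.56,0],"roll":0},{"linear":[-0.47,-0.56,0],"roll":0},{"linear":[-0.47,-0.56,0],"roll":0},{"linear":[-0.47,-0.56,0],"roll":0},{"linear":[-0.47,-0.56,0],"roll":0},{"linear":[-0.47,-0.56,0],"roll":0},{"linear":[-0.47,-0.56,0],"roll":0}]' 1 60
```

```text
time_s: 1.1
position: [0.2927, 0.2141, 0.2499]
tool_rot: [[-0.956, 0.292, -0.0], [0.292, 0.956, -0.0], [0.0, -0.0, -1.0]]
ft_force: [0.6, -0.0, 0.2]
grip_width: 0.0855
gripper_force: 0.0
```

```bash
python3 -m jog '[{"linear":[-0.5,-0.58,0],"roll":0},{"linear":[-0.5,-0.58,0],"roll":0},{"linear":[-0.5,-0.58,0],"roll":0},{"linear":[-0.5,-0.58,0],"roll":0},{"linear":[-0.5,-0.58,0],"roll":0},{"linear":[-0.5,-0.58,0],"roll":0},{"linear":[-0.5,-0.58,0],"roll":0},{"linear":[-0.5,-0.58,0],"roll":0},{"linear":[-0.5,-0.58,0],"roll":0},{"linear":[-0.5,-0.58,0],"roll":0},{"linear":[-0.45,-0.55,0],"roll":0},{"linear":[-0.25,-0.3,0],"roll":0}]'
python3 -m jog '[{"linear":[0,0,0.2],"roll":1},{"linear":[0,0,0.3],"roll":1},{"linear":[0,0,0.3],"roll":1},{"linear":[0,0,0.3],"roll":1},{"linear":[0,0,0.3],"roll":1},{"linear":[0,0,0.3],"roll":1},{"linear":[0,0,0.3],"roll":1},{"linear":[0,0,0.3],"roll":1},{"linear":[0,0,0.2],"roll":1},{"linear":[0,0,0.1],"roll":1},{"linear":[0,0,0],"roll":0.5},{"linear":[0,0,0],"roll":0}]'
```

```text
time_s: 2.1
position: [0.4336, -0.1081, 0.2496]
tool_rot: [[-0.956, 0.294, -0.0], [0.294, 0.956, -0.0], [0.0, -0.0, -1.0]]
ft_force: [0.4, -0.4, -0.6]
grip_width: 0.0854
gripper_force: 0.0
time_s: 3.1
position: [0.4325, -0.1051, 0.1457]
tool_rot: [[-0.349, 0.937, -0.001], [0.937, 0.349, 0.001], [0.001, -0.001, -1.0]]
ft_force: [-1.0, -0.2, -0.2]
grip_width: 0.0856
gripper_force: 0.0
```

```bash
python3 -m jog '[{"linear":[-0.05,0,0.2],"roll":0},{"linear":[0,0,0.35],"roll":0},{"linear":[0,0,0.35],"roll":0},{"linear":[0,0,0.35],"roll":0},{"linear":[0,0,0.35],"roll":0},{"linear":[0,0,0.3],"roll":0},{"linear":[0,0,0.17],"roll":0},{"linear":[0,0,0.1],"roll":0},{"linear":[0,0,0],"roll":0}]'
python3 - <<'E'
from h import *
t=optics.get_image("top");s=optics.get_image("side")
c=lambda im,x,y:cv2.resize(im[y:y+100,x:x+130],None,fx=3,fy=3)
cv2.imwrite("pics/pre.png",np.hstack([c(t,340,250),c(s,320,250)])[:,:,::-1]); print(env.observe()["position"])
E
```

```text
time_s: 3.85
position: [0.4333, -0.1074, 0.0587]
tool_rot: [[-0.351, 0.936, -0.001], [0.936, 0.351, 0.001], [0.001, -0.001, -1.0]]
ft_force: [-0.6, 0.2, -0.5]
grip_width: 0.0856
gripper_force: 0.0
[ 0.43375404 -0.10759249  0.0595273 ]
```

View pics/pre.png

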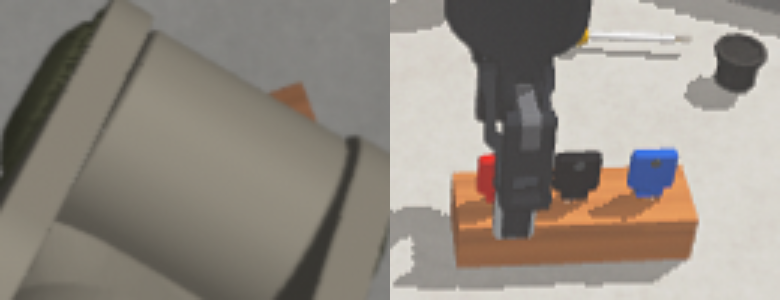

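The fingers straddle the red key clear of the black one, so I'll close with 60 N.

```bash
python3 -m jog '[{"linear":[0,0,0],"roll":0},{"linear":[0,0,0],"roll":0},{"linear":[0,0,0],"roll":0},{"linear":[0,0,0],"roll":0},{"linear":[0,0,0],"roll":0},{"linear":[0,0,0],"roll":0},{"linear":[0,0,0],"roll":0},{"linear":[0,0,0],"roll":0},{"linear":[0,0,0],"roll":0},{"linear":[0,0,0],"roll":0},{"linear":[0,0,0],"roll":0},{"linear":[0,0,0],"roll":0}]' -1 60
```

```text
time_s: 4.95
position: [0.4335, -0.1075, 0.0593]
tool_rot: [[-0.35, 0.937, -0.0], [0.937, 0.35, -0.0], [-0.0, -0.0, -1.0]]
ft_force: [-3.6, 0.4, 5.6]
grip_width: 0.0069
gripper_force: 60.6
```

```bash
python3 -m jog '[{"linear":[0,0,-0.1],"roll":0},{"linear":[0,0,-0.2],"roll":0},{"linear":[0,0,-0.3],"roll":0},{"linear":[0,0,-0.35],"roll":0},{"linear":[0,0,-0.35],"roll":0},{"linear":[0,0,-0.35],"roll":0},{"linear":[0,0,-0.35],"roll":0},{"linear":[0,0,-0.35],"roll":0},{"linear":[0,0,-0.15],"roll":0}]'
```

```text
time_s: 5.7
position: [0.4341, -0.1076, 0.1612]
tool_rot: [[-0.35, 0.937, 0.003], [0.937, 0.35, -0.001], [-0.002, 0.002, -1.0]]
ft_force: [0.8, 0.2, 0.2]
grip_width: 0.0068
gripper_force: 59.9
```

```bash
python3 -m jog '[{"linear":[0.23,0.12,0],"roll":0},{"linear":[0.5,0.26,0],"roll":0},{"linear":[0.5,0.26,0],"roll":0},{"linear":[0.5,0.26,0],"roll":0},{"linear":[0.5,0.26,0],"roll":0},{"linear":[0.5,0.26,0],"roll":0},{"linear":[0.5,0.27,0],"roll":0},{"linear":[0.5,0.27,0],"roll":0},{"linear":[0.5,0.27,0],"roll":0},{"linear":[0.5,0.27,0],"roll":0},{"linear":[0.45,0.24,0],"roll":0.5},{"linear":[0,0,0],"roll":0.6}]'
python3 -m jog '[{"linear":[0,0,0.4],"roll":0},{"linear":[0,0,0.3],"roll":0},{"linear":[0,0,0],"roll":0},{"linear":[0,0,0],"roll":0}]'
python3 - <<'E'
from h import *
t=optics.get_image("top");s=optics.get_image("side")
c=lambda im,x,y:cv2.resize(im[y:y+100,x:x+100],None,fx=4,fy=4)
cv2.imwrite("pics/t1.png",t[:,:,::-1]);cv2.imwrite("pics/s1.png",s[:,:,::-1])
cv2.imwrite("pics/above.png",np.hstack([c(t,180,240),c(s,200,215)])[:,:,::-1]); print(env.observe()["position"])
E
```

```text
time_s: 6.7
position: [0.4631, 0.1284, 0.1584]
tool_rot: [[-0.26, 0.966, -0.001], [0.966, 0.26, 0.001], [0.001, -0.001, -1.0]]
ft_force: [-0.5, -0.7, -0.8]
grip_width: 0.0067
gripper_force: 59.9
time_s: 7.03
position: [0.463, 0.1255, 0.1306]
tool_rot: [[-0.259, 0.966, -0.002], [0.966, 0.259, 0.0], [0.001, -0.002, -1.0]]
ft_force: [0.1, -0.1, -1.3]
grip_width: 0.0069
gripper_force: 59.9
[0.46372116 0.1252087  0.13153725]
```

View pics/above.png

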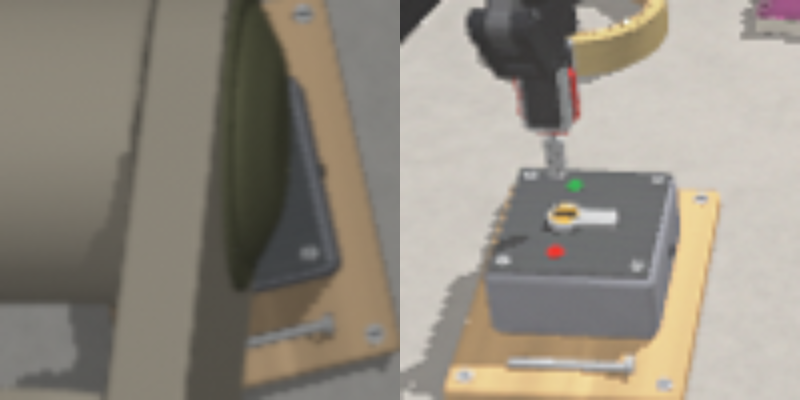

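The side view shows the blade hanging at about (238.5,250) with its tip near (238.5,258), above the keyway at (241,268). I'll compare it with where the calibration projects the tool axis.

Run:
```python
from h import *
s=cv2.imread("pics/s1.png")[:,:,::-1].copy()
p=np.array([.4637,.1252,.1315])
print("pred blade", proj("side",[p-[0,0,.030],p-[0,0,.040],p-[0,0,.053]]).round(2).tolist())
# blade pixels: grey bright, rows 248..260
g=cv2.cvtColor(s,cv2.COLOR_RGB2HSV)
for y in range(246,262): print(y,s[y,230:248].sum(1).tolist())
m,c,a=mask(s,"brass",(233,260,18,16));print(c,a, plane("side",c,.0555),proj("side",[[.4644,.1245,.0555]]),mask(s,"red",(225,225,30,25))[1])
m0=cv2.imread("pics/side0.png")[:,:,::-1].copy()
for y in range(262,274): print(y,m0[y,232:250].tolist()[0:0],m0[y,230:250].sum(1).tolist())
```

```text
pred blade [[238.53, 248.42], [239.1, 252.71], [239.82, 258.19]]
246 [550, 417, 261, 216, 222, 225, 208, 209, 206, 202, 372, 397, 446, 601, 621, 611, 606, 601]
247 [614, 550, 462, 434, 419, 419, 368, 347, 342, 340, 389, 386, 540, 611, 613, 608, 602, 605]
248 [601, 605, 612, 583, 497, 469, 430, 383, 320, 393, 440, 436, 583, 610, 609, 608, 601, 606]
249 [602, 599, 600, 601, 609, 575, 532, 449, 371, 591, 630, 615, 602, 596, 606, 608, 607, 609]
250 [602, 593, 592, 596, 601, 539, 430, 410, 390, 434, 503, 589, 601, 597, 606, 608, 610, 608]
251 [597, 599, 597, 599, 608, 537, 400, 351, 394, 402, 399, 569, 601, 601, 603, 608, 608, 605]
252 [600, 599, 600, 597, 602, 577, 449, 367, 393, 396, 411, 571, 604, 602, 604, 606, 605, 602]
253 [601, 596, 598, 597, 602, 615, 466, 400, 378, 353, 403, 565, 607, 604, 599, 601, 603, 600]
254 [597, 599, 603, 607, 613, 626, 472, 382, 406, 372, 424, 538, 591, 596, 595, 599, 604, 599]
255 [606, 608, 614, 616, 617, 625, 488, 319, 382, 403, 411, 505, 588, 598, 599, 599, 601, 602]
256 [589, 579, 586, 590, 593, 596, 526, 398, 398, 393, 392, 524, 587, 592, 585, 593, 
[... 1206 characters left out ...]
0, 438, 436, 434, 431, 571, 607, 563, 527, 517, 515]
268 [] [345, 346, 347, 345, 343, 341, 404, 632, 415, 250, 254, 259, 220, 257, 573, 675, 677, 681, 683, 684]
269 [] [349, 349, 350, 346, 348, 342, 392, 578, 532, 489, 491, 490, 442, 466, 555, 657, 672, 674, 675, 673]
270 [] [348, 346, 351, 349, 349, 347, 248, 542, 597, 595, 582, 575, 620, 671, 657, 637, 635, 642, 648, 653]
271 [] [347, 350, 348, 347, 352, 324, 236, 351, 464, 544, 561, 554, 547, 426, 388, 409, 401, 393, 395, 397]
272 [] [351, 348, 351, 351, 354, 302, 238, 238, 375, 414, 416, 409, 392, 298, 288, 330, 354, 360, 359, 359]
273 [] [345, 348, 350, 349, 352, 352, 354, 353, 294, 292, 350, 361, 321, 311, 344, 348, 348, 347, 347, 347]
```

Key and hole show the same side-camera bias (about -0.8, +0.75 px), so the relative alignment is within about 1.4 mm. I'll apply the small correction and start inserting.

```bash
python3 -m jog '[{"linear":[-0.03,0.01,0.15],"roll":0},{"linear":[0,0,0.2],"roll":0},{"linear":[0,0,0.15],"roll":0},{"linear":[0,0,0.08],"roll":0},{"linear":[0,0,0.06],"roll":0},{"linear":[0,0,0.06],"roll":0},{"linear":[0,0,0.06],"roll":0},{"linear":[0,0,0],"roll":0}]'; python3 -c "
from rig import env;import time
s=env.observe();print(s['position'],s['ft_force'],s['wrist_torque'])"
```

```text
time_s: 7.8
position: [0.4642, 0.1239, 0.1005]
tool_rot: [[-0.259, 0.966, -0.001], [0.966, 0.259, 0.0], [0.0, -0.001, -1.0]]
ft_force: [-1.0, 1.0, -0.1]
grip_width: 0.0069
gripper_force: 59.9
[0.46420984 0.12392477 0.10046071] [-1.02516252  1.03176873 -0.05365101] [ 0.0605292  -0.00405877 -0.05645226]
```

The tip is 8 mm below the face with no resistance, so it's in the keyway. Going on to home.

```bash
python3 -m jog '[{"linear":[0,0,0.07],"roll":0},{"linear":[0,0,0.08],"roll":0},{"linear":[0,0,0.08],"roll":0},{"linear":[0,0,0.08],"roll":0},{"linear":[0,0,0.06],"roll":0},{"linear":[0,0,0.04],"roll":0},{"linear":[0,0,0.03],"roll":0},{"linear":[0,0,0],"roll":0}]'
python3 -m jog '[{"linear":[0,0,0.03],"roll":0},{"linear":[0,0,0.03],"roll":0},{"linear":[0,0,0],"roll":0},{"linear":[0,0,0],"roll":0}]'
```

```text
time_s: 8.47
position: [0.4643, 0.1239, 0.083]
tool_rot: [[-0.259, 0.966, -0.0], [0.966, 0.259, -0.0], [0.0, -0.0, -1.0]]
ft_force: [0.0, -0.0, -1.2]
grip_width: 0.007
gripper_force: 59.9
time_s: 8.8
position: [0.4644, 0.1239, 0.0809]
tool_rot: [[-0.259, 0.966, 0.0], [0.966, 0.259, 0.0], [-0.0, 0.0, -1.0]]
ft_force: [-0.2, 1.0, 1.7]
grip_width: 0.0069
gripper_force: 60.2
```

Almost home (about 0.0805 expected). I'll press on gently until there's clear contact.

```bash
python3 -m jog '[{"linear":[0,0,0.02],"roll":0},{"linear":[0,0,0],"roll":0},{"linear":[0,0,0],"roll":0}]'; python3 -m jog '[{"linear":[0,0,0.02],"roll":0},{"linear":[0,0,0],"roll":0},{"linear":[0,0,0],"roll":0}]'
```

```text
time_s: 9.05
position: [0.4648, 0.124, 0.0807]
tool_rot: [[-0.259, 0.966, 0.002], [0.966, 0.259, 0.0], [-0.0, 0.002, -1.0]]
ft_force: [-1.1, 0.7, 7.5]
grip_width: 0.0068
gripper_force: 61.3
time_s: 9.3
position: [0.465, 0.1241, 0.0805]
tool_rot: [[-0.259, 0.966, 0.003], [0.966, 0.259, 0.0], [-0.0, 0.003, -1.0]]
ft_force: [-2.8, 2.3, 14.3]
grip_width: 0.0069
gripper_force: 62.1
```

The key is home with 14 N on the shoulder. Turning clockwise (positive roll), about 98° in two calls.

```bash
python3 -m jog '[{"linear":[0,0,-0.02],"roll":0.4},{"linear":[0,0,0],"roll":0.8},{"linear":[0,0,0],"roll":0.8},{"linear":[0,0,0],"roll":0.8},{"linear":[0,0,0],"roll":0.8},{"linear":[0,0,0],"roll":0.8},{"linear":[0,0,0],"roll":0.8},{"linear":[0,0,0],"roll":0.8},{"linear":[0,0,0],"roll":0.8},{"linear":[0,0,0],"roll":0.8},{"linear":[0,0,0],"roll":0.8},{"linear":[0,0,0],"roll":0.8}]'; python3 -c "
from rig import env
s=env.observe();print(s['wrist_torque'],s['q'])"
```

```text
time_s: 10.3
position: [0.464, 0.1241, 0.0807]
tool_rot: [[0.518, 0.855, -0.0], [0.855, -0.518, 0.0], [-0.0, -0.0, -1.0]]
ft_force: [-4.2, 2.2, 11.3]
grip_width: 0.007
gripper_force: 61.6
[0.24133234 0.83434633 0.09185379] [8.05895802e-01 2.68676071e+01 9.91808950e+01 1.23367173e-02
 5.39688564e+01 3.19855475e+01]
```

```bash
python3 -m jog '[{"linear":[0,0,0],"roll":0.8},{"linear":[0,0,0],"roll":0.9},{"linear":[0,0,0],"roll":0.9},{"linear":[0,0,0],"roll":0.9},{"linear":[0,0,0],"roll":0.9},{"linear":[0,0,0],"roll":0.9},{"linear":[0,0,0],"roll":0.9},{"linear":[0,0,0],"roll":0.9},{"linear":[0,0,0],"roll":0.9},{"linear":[0,0,0],"roll":0.9},{"linear":[0,0,0],"roll":0.7},{"linear":[0,0,0],"roll":0.6}]'; python3 -m jog '[{"linear":[0,0,0],"roll":0.2},{"linear":[0,0,0],"roll":0},{"linear":[0,0,0],"roll":0}]'; python3 -c "
from rig import env
s=env.observe();print(s['wrist_torque'],s['q'])"
```

```text
time_s: 11.3
position: [0.4634, 0.1245, 0.0807]
tool_rot: [[0.991, 0.136, -0.002], [0.136, -0.991, 0.001], [-0.001, -0.001, -1.0]]
ft_force: [-6.3, 4.9, 13.3]
grip_width: 0.007
gripper_force: 61.9
time_s: 11.55
position: [0.4634, 0.1245, 0.0807]
tool_rot: [[0.993, 0.122, -0.002], [0.122, -0.993, 0.001], [-0.001, -0.001, -1.0]]
ft_force: [-7.2, 4.9, 12.6]
grip_width: 0.007
gripper_force: 61.9
[0.7850629  1.23742083 0.07672009] [8.38206095e-01 2.68523110e+01 9.92177612e+01 7.54081390e-02
 5.40229434e+01 8.37929469e+01]
```

98° turned. I'll nudge a little further to feel the stop.

```bash
for i in 1; do python3 -m jog '[{"linear":[0,0,0],"roll":0.4},{"linear":[0,0,0],"roll":0},{"linear":[0,0,0],"roll":0}]'; python3 -c "
from rig import env
s=env.observe();print(s['wrist_torque'])"; done; python3 -m jog '[{"linear":[0,0,0],"roll":0.4},{"linear":[0,0,0],"roll":0},{"linear":[0,0,0],"roll":0}]'; python3 -c "
from rig import env
s=env.observe();print(s['wrist_torque'])"
```

```text
time_s: 11.8
position: [0.4634, 0.1246, 0.0807]
tool_rot: [[0.996, 0.087, -0.002], [0.087, -0.996, 0.001], [-0.001, -0.001, -1.0]]
ft_force: [-6.9, 3.3, 13.4]
grip_width: 0.007
gripper_force: 61.9
[0.80733911 1.16526259 0.08490402]
time_s: 12.05
position: [0.4634, 0.1246, 0.0807]
tool_rot: [[0.999, 0.052, -0.002], [0.052, -0.999, 0.001], [-0.002, -0.001, -1.0]]
ft_force: [-6.2, 4.3, 12.9]
grip_width: 0.0071
gripper_force: 61.9
[0.87882064 1.207163   0.05948183]
```

```bash
python3 -m jog '[{"linear":[0,0,-0.04],"roll":0},{"linear":[0,0,0],"roll":0},{"linear":[0,0,0],"roll":0}]'; python3 -c "
from rig import env
s=env.observe();print(s['wrist_torque'])";python3 -m jog '[{"linear":[0,0,0],"roll":0.4},{"linear":[0,0,0],"roll":0.4},{"linear":[0,0,0],"roll":0}]'; python3 -c "
from rig import env
s=env.observe();print(s['wrist_torque'],s['q'][5])"
```

```text
time_s: 12.3
position: [0.4634, 0.1245, 0.0813]
tool_rot: [[0.999, 0.052, -0.002], [0.052, -0.999, 0.001], [-0.002, -0.001, -1.0]]
ft_force: [-2.4, 5.2, -0.7]
grip_width: 0.0069
gripper_force: 59.8
[0.90486125 0.50666452 0.04337887]
time_s: 12.55
position: [0.4634, 0.1246, 0.0813]
tool_rot: [[1.0, -0.019, -0.002], [-0.019, -1.0, 0.001], [-0.002, -0.001, -1.0]]
ft_force: [-2.7, 5.4, 0.8]
grip_width: 0.007
gripper_force: 59.9
[0.99538152 0.47410895 0.06084662] 91.89252420748632
```

Run:
```python
from h import *
s=optics.get_image("side");cv2.imwrite("pics/s2.png",s[:,:,::-1])
cv2.imwrite("pics/turned.png",cv2.resize(s[225:305,205:285],None,fx=7,fy=7,interpolation=cv2.INTER_CUBIC)[:,:,::-1])
```

```text
(no output)
```

View pics/turned.png

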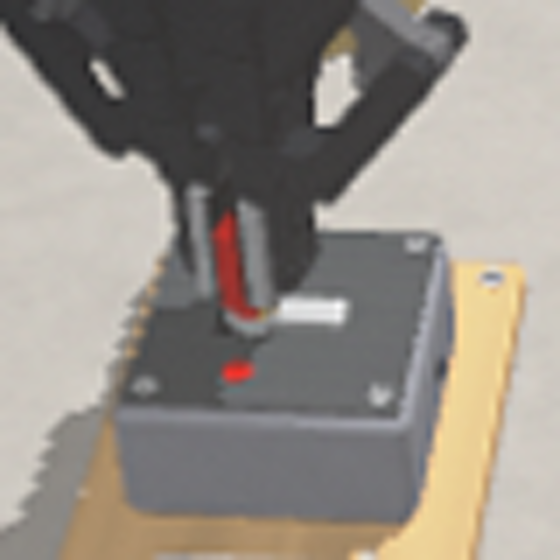

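The picture shows the red head edge-on between the pads at about (238,263), standing on the cylinder face, so the key has turned with the gripper. I'll continue in small steps until the stop is felt.

```bash
python3 -m jog '[{"linear":[0,0,0],"roll":0.4},{"linear":[0,0,0],"roll":0.4},{"linear":[0,0,0],"roll":0}]'; python3 -c "
from rig import env
s=env.observe();print(s['wrist_torque'],s['q'][5],s['joint_efforts'][5])"
```

```text
time_s: 12.85
position: [0.4636, 0.1246, 0.0813]
tool_rot: [[0.996, -0.089, -0.002], [-0.089, -0.996, 0.001], [-0.002, -0.001, -1.0]]
ft_force: [-1.6, 5.5, -0.0]
grip_width: 0.0068
gripper_force: 59.8
[1.11817302 0.4013028  0.1214783 ] 95.88821831945377 0.5885086208581924
```

```bash
python3 -m jog '[{"linear":[0,0,0],"roll":0.4},{"linear":[0,0,0],"roll":0.3},{"linear":[0,0,0],"roll":0}]'; python3 -c "
from rig import env
s=env.observe();print(s['wrist_torque'],s['q'][5],s['joint_efforts'][5])"
```

```text
time_s: 13.1
position: [0.4636, 0.1247, 0.0813]
tool_rot: [[0.989, -0.149, -0.002], [-0.149, -0.989, 0.001], [-0.002, -0.001, -1.0]]
ft_force: [-2.1, 5.7, -0.2]
grip_width: 0.007
gripper_force: 59.9
[1.13559554 0.36430845 0.2316713 ] 99.3541579344956 0.5881299823522568
```

The torque is rising steadily (0.23 N m), so the lock is at its stop. I'll back off within the play, relieve the side force and lift straight up.

```bash
python3 -m jog '[{"linear":[0,-0.015,0],"roll":-0.5},{"linear":[0,0,0],"roll":-0.3},{"linear":[0,0,-0.05],"roll":0},{"linear":[0,0,-0.05],"roll":0},{"linear":[0,0,-0.05],"roll":0},{"linear":[0,0,-0.05],"roll":0},{"linear":[0,0,0],"roll":0}]'; python3 -c "
from rig import env
s=env.observe();print(s['wrist_torque'])"
```

```text
time_s: 13.68
position: [0.4637, 0.1247, 0.0896]
tool_rot: [[0.997, -0.079, -0.002], [-0.079, -0.997, 0.0], [-0.002, -0.0, -1.0]]
ft_force: [-4.3, 4.6, -5.4]
grip_width: 0.0071
gripper_force: 59.1
[0.8661599  0.74204513 0.11291669]
```

```bash
python3 -m jog '[{"linear":[0,0,-0.08],"roll":0},{"linear":[0,0,-0.1],"roll":0},{"linear":[0,0,-0.1],"roll":0},{"linear":[0,0,-0.1],"roll":0},{"linear":[0,0,-0.1],"roll":0},{"linear":[0,0,-0.1],"roll":0},{"linear":[0,0,-0.1],"roll":0},{"linear":[0,0,-0.1],"roll":0},{"linear":[0,0,-0.1],"roll":0},{"linear":[0,0,-0.1],"roll":0},{"linear":[0,0,-0.1],"roll":0},{"linear":[0,0,0],"roll":0}]'; python3 -m jog '[{"linear":[0,0,-0.1],"roll":0},{"linear":[0,0,-0.2],"roll":0},{"linear":[0,0,-0.2],"roll":0},{"linear":[0,0,-0.2],"roll":0},{"linear":[0,0,-0.2],"roll":0},{"linear":[0,0,-0.1],"roll":0},{"linear":[0,0,0],"roll":0},{"linear":[0,0,0],"roll":0}]'
python3 - <<'E'
from h import *
s=optics.get_image("side");print(env.observe()["position"])
cv2.imwrite("pics/lifted.png",cv2.resize(s[190:310,190:310],None,fx=5,fy=5,interpolation=cv2.INTER_CUBIC)[:,:,::-1])
E
```

```text
time_s: 14.68
position: [0.4649, 0.1245, 0.1337]
tool_rot: [[0.997, -0.079, 0.002], [-0.079, -0.997, -0.0], [0.002, -0.0, -1.0]]
ft_force: [-0.2, 1.0, -0.4]
grip_width: 0.0068
gripper_force: 59.7
time_s: 15.35
position: [0.4644, 0.1245, 0.173]
tool_rot: [[0.997, -0.079, 0.0], [-0.079, -0.997, -0.0], [0.0, -0.0, -1.0]]
ft_force: [-0.4, -0.6, -2.1]
grip_width: 0.0068
gripper_force: 59.7
[0.46425721 0.1244939  0.17263572]
```

View pics/lifted.png

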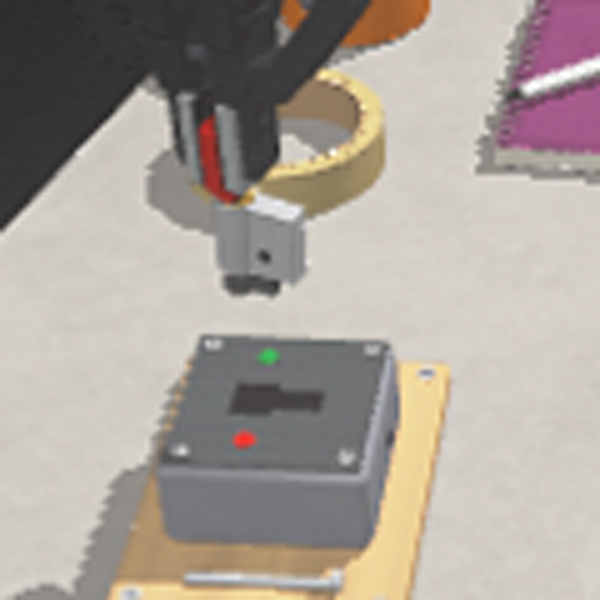

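The cylinder is out and hanging upright on the key at about (240,236), with the box opening empty. The jog has no tilt axis, so I'll pivot the key in the grip. To do that I'll square up with the box, hang the cam end beside its near wall, loosen the grip to 25 N and drive forward so the box edge tips the cylinder.

```bash
python3 -m jog '[{"linear":[0,0,0],"roll":-0.9},{"linear":[0,0,0],"roll":-1},{"linear":[0,0,0],"roll":-1},{"linear":[0,0,0],"roll":-1},{"linear":[-0.2,0,0],"roll":0},{"linear":[-0.35,0,0],"roll":0},{"linear":[-0.4,0,0],"roll":0},{"linear":[-0.35,0,0],"roll":0},{"linear":[-0.2,0,0],"roll":0},{"linear":[0,0,0],"roll":0}]' - 60
python3 -m jog '[{"linear":[0,0,0.15],"roll":0},{"linear":[0,0,0.3],"roll":0},{"linear":[0,0,0.3],"roll":0},{"linear":[0,0,0.3],"roll":0},{"linear":[0,0,0.3],"roll":0},{"linear":[0,0,0.3],"roll":0},{"linear":[0,0,0.2],"roll":0},{"linear":[0,0,0.1],"roll":0},{"linear":[0,0,0],"roll":0},{"linear":[0,0,0],"roll":0}]' - 25
```

```text
time_s: 16.23
position: [0.4049, 0.1088, 0.1727]
tool_rot: [[0.966, 0.257, -0.001], [0.257, -0.966, -0.0], [-0.001, -0.0, -1.0]]
ft_force: [0.2, -0.3, -1.3]
grip_width: 0.007
gripper_force: 59.7
time_s: 17.07
position: [0.4068, 0.109, 0.0949]
tool_rot: [[0.966, 0.259, 0.0], [0.259, -0.966, -0.0], [0.0, 0.0, -1.0]]
ft_force: [0.7, 0.6, -0.7]
grip_width: 0.007
gripper_force: 59.7
```

```bash
python3 -m jog '[{"linear":[0.1,0,0],"roll":0},{"linear":[0.1,0,0],"roll":0},{"linear":[0.1,0,0],"roll":0},{"linear":[0.1,0,0],"roll":0},{"linear":[0,0,0],"roll":0},{"linear":[0,0,0],"roll":0}]' -1 25
```

```text
time_s: 17.57
position: [0.4199, 0.113, 0.0945]
tool_rot: [[0.966, 0.259, -0.006], [0.259, -0.966, -0.001], [-0.006, -0.001, -1.0]]
ft_force: [-7.7, -3.0, 2.6]
grip_width: 0.0065
gripper_force: 60.5
```

```bash
python3 -m jog '[{"linear":[0,0,0],"roll":0},{"linear":[0,0,0],"roll":0},{"linear":[0,0,0],"roll":0}]' -0.95 25; python3 -m jog '[{"linear":[0.1,0,0],"roll":0},{"linear":[0.1,0,0],"roll":0},{"linear":[0.1,0,0],"roll":0},{"linear":[0.1,0,0],"roll":0},{"linear":[0,0,0],"roll":0},{"linear":[0,0,0],"roll":0}]'
```

```text
time_s: 17.82
position: [0.4199, 0.113, 0.0945]
tool_rot: [[0.966, 0.259, -0.006], [0.259, -0.966, -0.001], [-0.006, -0.001, -1.0]]
ft_force: [-7.3, -3.1, 2.0]
grip_width: 0.0068
gripper_force: 60.4
time_s: 18.32
position: [0.4349, 0.1171, 0.0941]
tool_rot: [[0.966, 0.259, -0.007], [0.259, -0.966, -0.001], [-0.007, -0.001, -1.0]]
ft_force: [-8.0, -3.3, 0.6]
grip_width: 0.0071
gripper_force: 59.9
```

Force steady at about 8.6 N while the tool advanced 15 mm, so the key is pivoting in the pads. Continuing.

```bash
python3 -m jog '[{"linear":[0.1,0,0],"roll":0},{"linear":[0.1,0,0],"roll":0},{"linear":[0.1,0,0],"roll":0},{"linear":[0.1,0,0],"roll":0},{"linear":[0.1,0,0],"roll":0},{"linear":[0.1,0,0],"roll":0},{"linear":[0.1,0,0],"roll":0},{"linear":[0.1,0,0],"roll":0},{"linear":[0.1,0,0],"roll":0},{"linear":[0,0,0],"roll":0}]'; python3 -m jog '[{"linear":[0,0,0.08],"roll":0},{"linear":[0,0,0.08],"roll":0},{"linear":[0,0,0.08],"roll":0},{"linear":[0,0,0.06],"roll":0},{"linear":[0,0,0],"roll":0}]'
python3 - <<'E'
from h import *
s=optics.get_image("side");print(env.observe()["position"])
cv2.imwrite("pics/tip.png",cv2.resize(s[200:320,190:310],None,fx=5,fy=5,interpolation=cv2.INTER_CUBIC)[:,:,::-1])
E
```

```text
time_s: 19.15
position: [0.4725, 0.1268, 0.0951]
tool_rot: [[0.966, 0.259, -0.0], [0.259, -0.966, 0.0], [-0.0, -0.0, -1.0]]
ft_force: [-1.7, 0.4, 3.8]
grip_width: 0.0068
gripper_force: 57.0
time_s: 19.57
position: [0.476, 0.1269, 0.0852]
tool_rot: [[0.966, 0.258, 0.011], [0.258, -0.966, 0.001], [0.011, 0.002, -1.0]]
ft_force: [5.9, 2.2, 15.4]
grip_width: 0.0069
gripper_force: 66.0
[0.47591145 0.1268487  0.08526308]
```

View pics/tip.png

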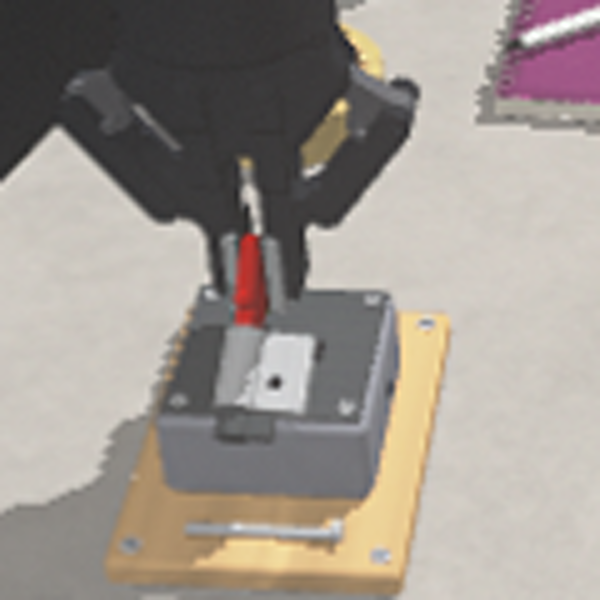

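The cylinder lies tipped across the box edge at about (242,270), well past 45° by geometry (~63°), with the key still in the pads. Lifting clear.

```bash
python3 -m jog '[{"linear":[0,0,-0.1],"roll":0},{"linear":[0,0,-0.2],"roll":0},{"linear":[0,0,-0.35],"roll":0},{"linear":[0,0,-0.45],"roll":0},{"linear":[0,0,-0.5],"roll":0},{"linear":[0,0,-0.5],"roll":0},{"linear":[0,0,-0.5],"roll":0},{"linear":[0,0,-0.5],"roll":0},{"linear":[0,0,-0.5],"roll":0},{"linear":[0,0,-0.45],"roll":0},{"linear":[0,0,-0.35],"roll":0},{"linear":[0,0,-0.25],"roll":0}]' -1 100; python3 -m jog '[{"linear":[0,0,-0.15],"roll":0},{"linear":[0,0,-0.1],"roll":0},{"linear":[0,0,0],"roll":0},{"linear":[0,0,0],"roll":0},{"linear":[0,0,0],"roll":0},{"linear":[0,0,0],"roll":0}]'
python3 - <<'E'
from h import *
s=optics.get_image("side");p=env.observe()["position"];print(p)
# predicted side pixels of face centre/cam end for several tilts in tool xz plane
x=np.array([.966,.259,0])
for a in(30,45,60,70):
    d=-x*np.sin(np.radians(a))-np.array([0,0,np.cos(np.radians(a))]); print(a,proj("side",[p+.025*d,p+.0655*d]).round(1).tolist())
u=proj("side",[p])[0].astype(int);print(u)
y0,x0=max(u[1]-60,0),max(u[0]-60,0)
cv2.imwrite("pics/final.png",cv2.resize(s[y0:y0+120,x0:x0+120],None,fx=5,fy=5,interpolation=cv2.INTER_CUBIC)[:,:,::-1]);print(x0,y0)
E
```

```text
time_s: 20.62
position: [0.4722, 0.1266, 0.2706]
tool_rot: [[0.966, 0.259, 0.002], [0.259, -0.966, 0.0], [0.002, 0.0, -1.0]]
ft_force: [-0.2, 0.3, -1.6]
grip_width: 0.006
gripper_force: 97.5
time_s: 21.12
position: [0.472, 0.1265, 0.2782]
tool_rot: [[0.966, 0.259, -0.001], [0.259, -0.966, -0.0], [-0.001, -0.0, -1.0]]
ft_force: [-0.1, 0.3, -0.5]
grip_width: 0.0063
gripper_force: 97.5
[0.47205521 0.1265563  0.27832155]
30 [[228.6, 173.5], [228.4, 199.0]]
45 [[227.6, 172.9], [225.8, 197.8]]
60 [[226.7, 171.1], [223.3, 193.8]]
70 [[226.1, 169.4], [221.8, 189.5]]
[228 157]
168 97
```

View pics/final.png

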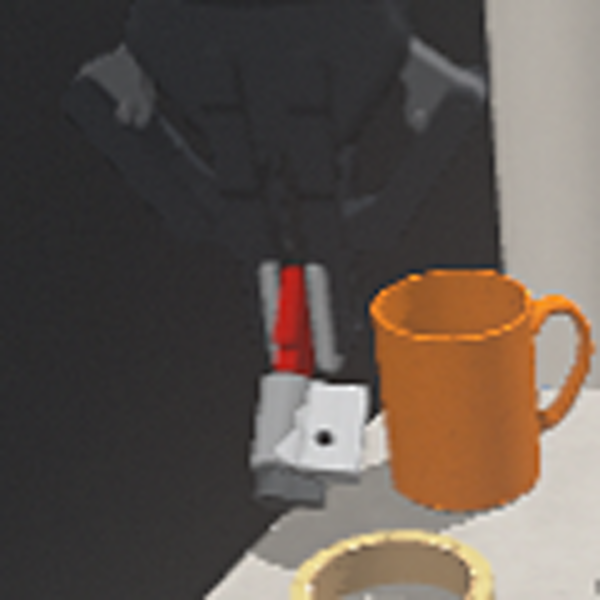

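The cylinder hangs tipped on the key, with its body spanning about (224,173) to (226,194). The cam-end row (about 194) and the foreshortening both put the tilt near 60°, and the last contact with the box edge gives 63–66°. The lowest point is at about 0.23 m, and nothing is moving, so I'm handing it in.

```bash
python3 -c "
from rig import env
print(env.close_job())"
```

```text
the job is handed in; nothing more can be done
None
```

The job is handed in, with no verdict returned: the cylinder was turned to its stop, drawn straight out on the red key and tipped about 60°, and it is held still by the key about 0.23 m above the worktop; the arm came nowhere near the bystanders, and the black and blue keys were left in the stand.

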